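Stop-button check on a tube roller mixer

TASK

Check the mixer's stop before it is used: with the fingertips, press the black mushroom button all the way in so that it latches, then push its raised bar round clockwise (seen from above) until the button springs back out. Only when it is out, press the flat round restart button beside it all the way down and let it come up again. Do not grip or lift anything: press gently, and do not disturb the things standing round the mixer.

Things in the scene. Friction and masses are not known exactly. Their poses are not given: they have to be found in the camera images.
- mixer: Tube roller mixer fixed to the worktop, 240 mm wide (y), 185 mm deep (x). Origin at worktop height under the centre of its front console; +x to its rear (rollers with two tubes on them), +y to its left, z up. Console: x -45 to +45 mm, top 60 mm above the worktop; behind it all is lower than 75 mm. Stop button axis at (0, -50) mm, restart button axis at (0, +60) mm.
- stop_top (a point): Top centre of the bar on the black mushroom stop button, on its vertical axis, 106 mm above the worktop when out, 98 when in (moves with it). Disc 50 mm in diameter, its face 22 mm below this point; straight bar across it 50 mm long, 12 wide, 22 tall, at rest along the mixer's x. Released, it rises 8 mm: a tip pushing the bar should stay 10 mm or more above the face of the pressed disc.
- stop_press (a joint): How far the stop button is pushed in: 0 = out, 0.008 m = fully in. An over-centre spring resists with about 4 N, falling off; past half way (4 mm) it pulls the button to the end and holds it latched. Turning the bar cams it back up: it springs out once the turn passes about 0.6 to 0.75 rad.
- stop_twist (a joint): Turn of the stop button's head about its vertical axis, rad, clockwise from above positive, 0 at rest (bar along the mixer's x axis). A weak spring turns it back to 0 when let go; end stop at about 1.2 rad. Turning takes less than 0.1 N m; push sideways on one end of the bar, about 18 mm from the axis.
- restart_top (a point): Centre of the top face of the restart button, a flat round white button 28 mm in diameter in a grey ring 44 mm in diameter; 81 mm above the worktop at rest. Its face stands 9 mm above the ring.
- restart (a joint): How far the restart button is pressed: 0 = up, 0.005 m = fully down. A spring brings it back; about 4 N holds it fully down.
- jar: Bystander: clear specimen jar with a screw lid, diameter 43 mm, 48 mm tall, loose on the worktop; origin at the centre of its underside. Leave it alone.
- oil: Bystander: small brown dropper bottle with black cap, diameter 34 mm, 70 mm tall, loose; origin at the centre of its underside. Leave it alone.
- carton: Bystander: small tan carton, 68 x 112 x 34 mm, loose; origin at the centre of its underside. Leave it alone.

How it is judged:
By the outcome, as a careful person would: the job done as asked, in the order asked, and still so for the second after the job is handed in, with the robot touching nothing.
It also fails if it takes over 45 s, if anything falls off the work surface, if the arm or the gripper's body presses on something with over 40 N, if the wrist force passes 120 N, or if a joint passes its speed limit or range.

ROBOT

A 6-joint arm with a two-finger parallel gripper is mounted at the origin on a cart in front of the work surface, level with it; the furniture and walls round the work are solid. World frame = base frame: x ahead of the robot, y to its left, z up, the work surface at z = 0. Lengths are in m, angles in rad, forces in N, time in s.
With the tool pointing down it reaches from about 0.425 to 0.95 m from the base axis. Payload 3.5 kg.
Tool frame: the origin (TCP) lies midway between the tips of the shut fingers; the grasp point (between the pads) lies 19 mm behind it; y points along the fingers, x is the direction in which the jaws open and shut, and the axes are right-handed (so a half turn about y gives the same grasp; the last joint's range is limited). The gripper opens to 85 mm and grips with 20 to 120 N. Pads are 22 mm wide; open, the fingers measure 114 mm over their backs; the gripper's body (76 mm by 85 mm) begins 54 mm behind the grasp point. The pads swing forward as they close: fully open they stand 13 mm farther back than shut.
Start: joints at [1.077, 0.286, 1.577, -0, 1.279, -0.15], TCP at [0.227, 0.635, 0.231] pointing down, gripper open.
Joint ranges: [-2.77, 2.77], [-0.9, 2.22], [0.21, 2.48], [-1.53, 4.67], [0.24, 2.81], [-2.84, 2.84]. Speed limits (rad/s): [2.79, 2.79, 3.14, 3.14, 3.14, 3.14].

INTERFACE

Orientations are given as a unit quaternion [x, y, z, w].
In Python, from plant import ctrl, viewer gives the robot as it stands.
- The arm moves only by the tool step_arm, never from a script. Its argument "rows" is a list of rows, each a list of 3 entries, a list of its own where there are three numbers: the turn, a rotation vector about the tool's x, y, z in degrees, then the shift along the tool's x, y, z in mm, then the closure, from 0 (fully open) to 1 (shut). A call has 1 to 10 rows; each row is the pose to reach, as a shift and turn from the pose commanded when the call began, along the tool's axes at that moment; what a row does not reach only later rows make up. A row lasts 1/12 s, in which the tool goes at most 41.7 mm and 7.16 degrees, less where a joint would pass 70% of its speed; a pose out of reach is approached as far as the arm can. A call with a gripper value outside its range is refused whole. The fingers move at their own pace and stop on an object; "newtons" is the grip in N (left out, the last holds). Time passes only in rows, so rows that repeat a pose let the fingers close. It gives the time, the measured TCP pose, the force and the opening at its end, in the units of the state.
- ctrl.get_state(): the state, without advancing time (a new reading comes with each control period).
- viewer.read_camera(name): name is "scene" or "top"; returns (picture, depth): 400x640x3 uint8, red, green, blue; 400x640 float32, m along the optical axis (not along the pixel's ray), 0 where there is no reading.
- viewer.calibration(name): a dict with "K" (3x3 intrinsics, pixels), "R" (3x3) and "t" (3): a world point X has camera coordinates R X + t. Camera axes: x right, y down, z forward; pixel columns grow to the right and rows downward; lengths in m; the calibration is good to about 2 mm. A picture is of the moment at which its call begins. calibration takes no time and is no camera call.
- ctrl.sign_off(): hands the job in, once; it reports no verdict.
The state is a dict: "time": time; "qpos": joint angles; "dq": joint speeds; "joint_efforts": joint torques, N m; "eef_pos": TCP position; "tcp_rot": TCP orientation; "contact_force": force on the tool from outside, world axes, zero at the start; "wrist_torque": the same for the moment, N m; "opening": opening from 0.0 (shut) to 1.0 (fully open).
Only numpy, scipy, OpenCV 4.12 (cv2) and the standard library are available. Lean on these libraries where they do the work, as an engineer would, in place of code of your own. Each camera call takes 0.05 s, during which the arm holds its last target.

## Working session

There is one attempt and no reset: what is moved stays moved. The work goes in short steps, Python scripts to look and compute and a tool call to move; the robot and the scene stay as the last step left them, time stands still between calls to the robot, and variables do not carry over. Pictures are saved under pics/ and viewed, and the job is handed in when it is done.

Besides the shell and the picture viewer there is one more tool, called after "Request:" by a JSON object that holds its "op" and its "data", one argument or row to a line. step_arm: Moves the arm, as the interface text tells. Its arguments: {"type":"object","properties":{"rows":{"type":"array"},"newtons":{"type":"number"}},"required":["rows"]}

```bash
mkdir -p pics; ls
cat > h.py <<'E'
import numpy as np,cv2
from plant import ctrl,viewer
def shot(n,f):
    p,d=viewer.read_camera(n); cv2.imwrite(f'pics/{f}.png',p[:,:,::-1]); np.save(f'pics/{f}.npy',d); return p,d
def w(n,u,v,z):
    c=viewer.calibration(n);K,R,t=map(np.array,(c['K'],c['R'],c['t']))
    return R.T@(np.linalg.inv(K)@np.array([u,v,1])*z-t)
def ray(n,u,v,h):
    c=viewer.calibration(n);K,R,t=map(np.array,(c['K'],c['R'],c['t']))
    o=-R.T@t; d=R.T@np.linalg.inv(K)@np.array([u,v,1]); return o+d*(h-o[2])/d[2]
def px(n,X):
    c=viewer.calibration(n);K,R,t=map(np.array,(c['K'],c['R'],c['t'])); q=K@(R@np.array(X)+t); return q[:2]/q[2]
E
python3 - <<'E'
from h import *
shot('top','t0');shot('scene','s0')
s=ctrl.get_state();print(s)
for n in('top','scene'):print(viewer.calibration(n))
E
```

```text
pics
{'time': 0.1, 'qpos': array([ 1.07702366e+00,  2.87132270e-01,  1.57804117e+00, -1.75765870e-08,
        1.27862205e+00, -1.50028181e-01]), 'dq': array([ 0.0008422 , -0.00217694, -0.00188728,  0.00075865, -0.00076374,
        0.00148798]), 'joint_efforts': array([ 4.60110659e-04, -4.07294941e+01, -2.93699402e+01, -1.62836927e-04,
        3.41063678e-03,  1.13677669e-05]), 'eef_pos': array([0.22718578, 0.63497809, 0.23004298]), 'tcp_rot': array([ 0.57849465,  0.4064226 , -0.4078159 , -0.57779825]), 'contact_force': array([ 0.36285748, -0.5228478 ,  0.11236018]), 'wrist_torque': array([-0.07171408, -0.03502715, -0.03484997]), 'opening': 1.001075112500623}
{'K': array([[378.62861868,   0.        , 316.73277475],
       [  0.        , 378.62861868, 198.40809401],
       [  0.        ,   0.        ,   1.        ]]), 'R': array([[ 0.01548271, -0.99986565,  0.00538139],
       [-0.98526989, -0.01617294, -0.17024009],
       [ 0.17030426, -0.00266634, -0.98538792]]), 't': array([0.00747963, 0.56833765, 1.04637314])}
{'K': array([[402.34314946,   0.        , 318.81187787],
       [  0.        , 402.34314946, 201.61578189],
       [  0.        ,   0.        ,   1.        ]]), 'R': array([[-0.54216439, -0.84023652, -0.00776967],
       [-0.39732394,  0.26449977, -0.87873407],
       [ 0.74039953, -0.47333125, -0.47724844]]), 't': array([0.30865003, 0.31573039, 0.50109009])}
```

View pics/t0.png

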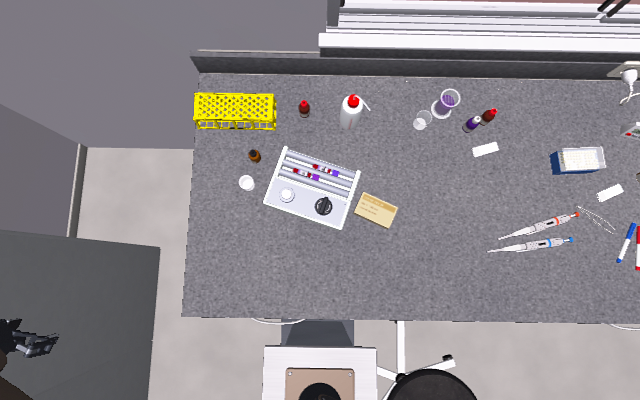

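View pics/s0.png

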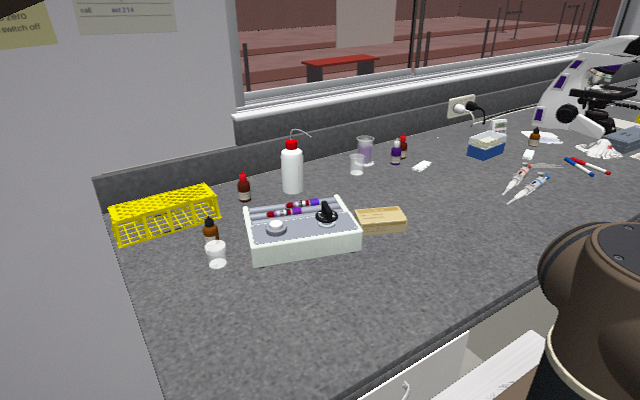

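Run:
```python
from h import *
a=cv2.imread('pics/t0.png')[135:240,225:410];cv2.imwrite('pics/t0c.png',cv2.resize(a,None,fx=4.3,fy=4.3,interpolation=2))
a=cv2.imread('pics/s0.png')[185:275,190:415];cv2.imwrite('pics/s0c.png',cv2.resize(a,None,fx=3.5,fy=3.5,interpolation=2))
```

```text
(no output)
```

View pics/t0c.png

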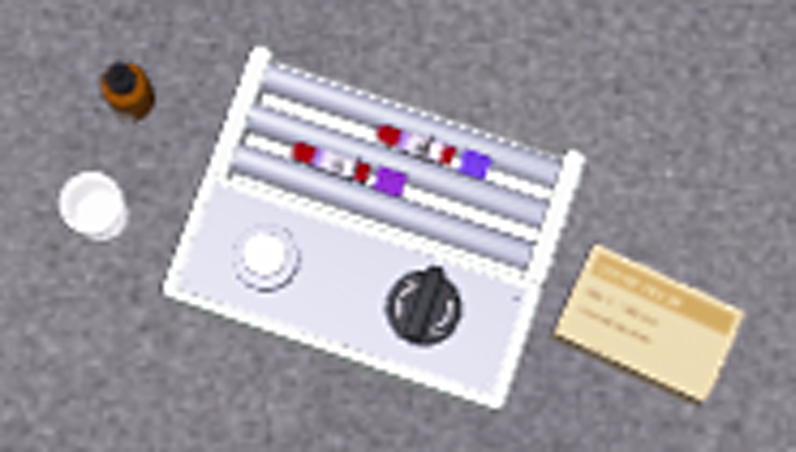

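View pics/s0c.png

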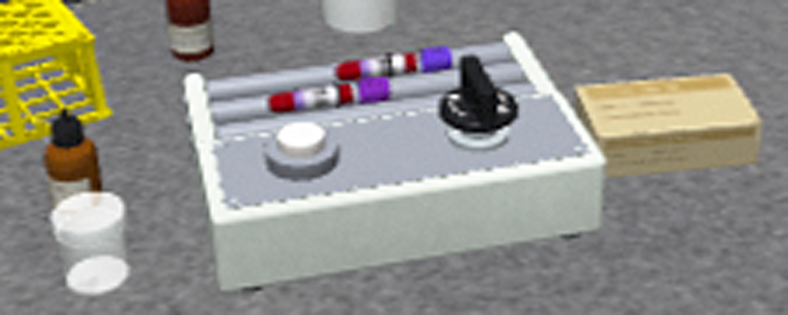

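Run:
```python
from h import *
T=lambda u,v:(225+u/4.3,135+v/4.3)
S=lambda u,v:(190+u/3.5,185+v/3.5)
r1=ray('top',*T(266,254),.081); s1=ray('top',*T(425,306),.084)
r2=ray('scene',*S(302,137),.081); s2=ray('scene',*S(479,108),.084)
fl=ray('top',*T(167,292),.06);fr=ray('top',*T(500,405),.06)
f2=ray('scene',*S(219,216),.06);g2=ray('scene',*S(604,158),.06)
for k in 'r1 s1 r2 s2 fl fr f2 g2'.split():print(k,eval(k).round(4))
for a,b in((r1,s1),(r2,s2),(fl,fr),(f2,g2)):
    d=a-b;print(np.linalg.norm(d[:2]),np.degrees(np.arctan2(-d[0],d[1])))
d=np.load('pics/t0.npy')
for n,(u,v) in dict(r=T(266,254),bar=T(430,295),dl=T(405,315),jar=T(93,205),oil=T(120,75),car=T(650,330)).items():
    print(n,w('top',u,v,d[int(round(v)),int(round(u))]).round(4))
```

```text
r1 [0.5736 0.1008 0.081 ]
s1 [ 0.5404 -0.0035  0.084 ]
r2 [0.5679 0.1049 0.081 ]
s2 [0.5338 0.0018 0.084 ]
fl [0.5507 0.1673 0.06  ]
fr [ 0.4792 -0.0541  0.06  ]
f2 [0.5491 0.169  0.06  ]
g2 [ 0.4766 -0.0507  0.06  ]
0.10939666294348961 -17.625195995982395
0.10868436044435564 -18.293640760773688
0.2326693633408257 -17.9045183647651
0.23138033446662817 -18.247414366139687
r [0.5734 0.1007 0.0819]
bar [ 0.544  -0.0061  0.1075]
dl [0.5345 0.0094 0.0827]
jar [0.6112 0.2212 0.049 ]
oil [0.6984 0.2045 0.0633]
car [ 0.5346 -0.158   0.0302]
```

```bash
cat >> h.py <<'E'
from scipy.spatial.transform import Rotation as Ro
C=np.array([.555,.0447]);YAW=np.radians(-18)
def M(x,y):
    c,s=np.cos(YAW),np.sin(YAW);return np.array([[c,-s],[s,c]])@np.array([x,y])+C
def rel():
    s=ctrl.get_state();R=Ro.from_quat(s['tcp_rot']);p=s['eef_pos'];return R,p,s
E
python3 - <<'E'
from h import *
R,p,s=rel();print(R.as_matrix().round(3))
print(M(0,-.05),M(0,.06))
for z in(0,-18+0,72,-72):pass
X=R.as_matrix()[:,0];print('jaw yaw',np.degrees(np.arctan2(X[1],X[0])))
sp=M(0,-.05);t=np.array([*sp,.15]);print('shift to stop tool axes mm',(R.inv().apply(t-p)*1e3).round(1))
E
```

```text
[[ 0.337 -0.001 -0.941]
 [ 0.941 -0.002  0.337]
 [-0.002 -1.     0.   ]]
[ 0.53954915 -0.00285283] [0.57354102 0.10176339]
jaw yaw 70.30491252524538
shift to stop tool axes mm [-495.1   81.  -509.1]
```

Request:
{"op": "step_arm", "data": {
  "rows": [
    [[0,-2,0],[-25,2,-26],1],
    [[0,-2,0],[-52,4,-53],1],
    [[0,-2,0],[-80,6,-82],1],
    [[0,-2,0],[-109,8,-111],1],
    [[0,-2,0],[-137,10,-140],1],
    [[0,-2,0],[-165,12,-169],1],
    [[0,-2,0],[-193,14,-198],1],
    [[0,-2,0],[-221,16,-227],1],
    [[0,-2,0],[-249,18,-256],1],
    [[0,-2,0],[-277,20,-285],1]
  ],
  "newtons": 20
}}

```text
time: 0.93
eef_pos: [0.4025, 0.2768, 0.2109]
tcp_rot: [-0.571, -0.417, 0.417, 0.571]
contact_force: [1.0, 0.1, 0.6]
opening: 0.005
```

```bash
cat > go.py <<'E'
from h import *
import sys
# target in mixer frame mm + z
def go(x,y,z):
    R,p,s=rel();t=np.array([*M(x/1e3,y/1e3),z/1e3])
    X=R.as_matrix()[:,0];c,s_=np.cos(YAW),np.sin(YAW);m=np.array([[c,s_],[-s_,c]])@(p[:2]-C)*1e3
    print('t',round(s['time'],2),'mix',m.round(1),'z',(p[2]*1e3).round(1),'jaw',np.degrees(np.arctan2(X[1],X[0])).round(2),'tilt',R.as_matrix()[2].round(4),'F',s['contact_force'].round(2),'op',round(s['opening'],2))
    print('shift',(R.inv().apply(t-p)*1e3).round(1))
if __name__=='__main__':go(*map(float,sys.argv[1:4]))
E
python3 go.py 0 -50 135
```

```text
t 0.93 mix [-216.7  173.6] z 210.9 jaw 72.32 tilt [-2.e-04 -1.e+00  2.e-04] F [0.98 0.12 0.62] op 0.0
shift [-224.8   75.9 -215.5]
```

Request:
{"op": "step_arm", "data": {
  "rows": [
    [[0,0,0],[-28,9,-27],1],
    [[0,0,0],[-56,18,-54],1],
    [[0,0,0],[-84,27,-81],1],
    [[0,0,0],[-112,36,-108],1],
    [[0,0,0],[-140,45,-135],1],
    [[0,0,0],[-168,54,-162],1],
    [[0,0,0],[-196,63,-189],1],
    [[0,0,0],[-215,70,-206],1],
    [[0,0,0],[-225,76,-215],1],
    [[0,0,0],[-225,76,-215],1]
  ]
}}

```text
time: 1.77
eef_pos: [0.5386, -0.0031, 0.1336]
tcp_rot: [-0.571, -0.415, 0.417, 0.572]
contact_force: [0.2, -0.1, -0.1]
opening: 0.004
```

```bash
cat > look.py <<'E'
from h import *
import sys
f=sys.argv[1]
shot('top','t'+f);shot('scene','s'+f)
a=cv2.imread(f'pics/t{f}.png')[135:240,255:370];a=cv2.resize(a,None,fx=4,fy=4,interpolation=2)
b=cv2.imread(f'pics/s{f}.png')[165:270,250:360];b=cv2.resize(b,(int(110*4),420),interpolation=2)
cv2.imwrite(f'pics/c{f}.png',np.hstack([a,b])[:,:800+100][:, :900] if 0 else cv2.resize(np.hstack([a,b]),(800,373)))
E
python3 look.py 1; python3 go.py 0 -50 135
```

```text
t 1.87 mix [ -2.  -48.3] z 134.7 jaw 72.27 tilt [ 3.e-04 -1.e+00  2.e-03] F [0.6  0.51 0.02] op 0.0
shift [-1.7 -0.3 -2. ]
```

View pics/c1.png

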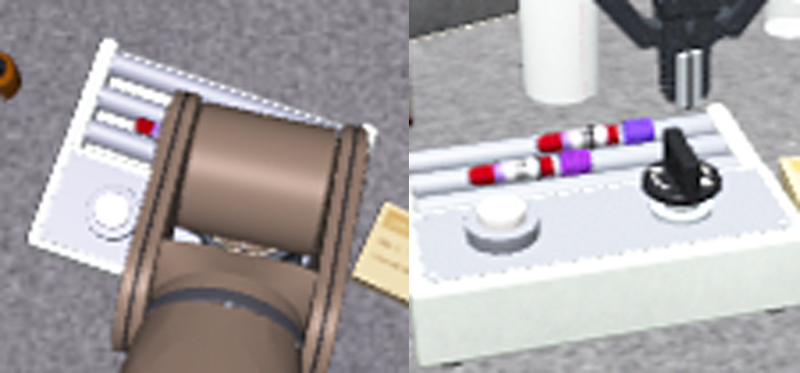

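Run:
```python
from h import *
R,p,s=rel();print(px('scene',p), px('scene',[*M(0,-.05),.106]))
a=cv2.imread('pics/s1.png')[180:235,295:360];cv2.imwrite('pics/d1.png',cv2.resize(a,None,fx=10,fy=10,interpolation=2))
```

```text
[326.66432184 193.61846497] [327.17655447 205.13866653]
```

View pics/d1.png

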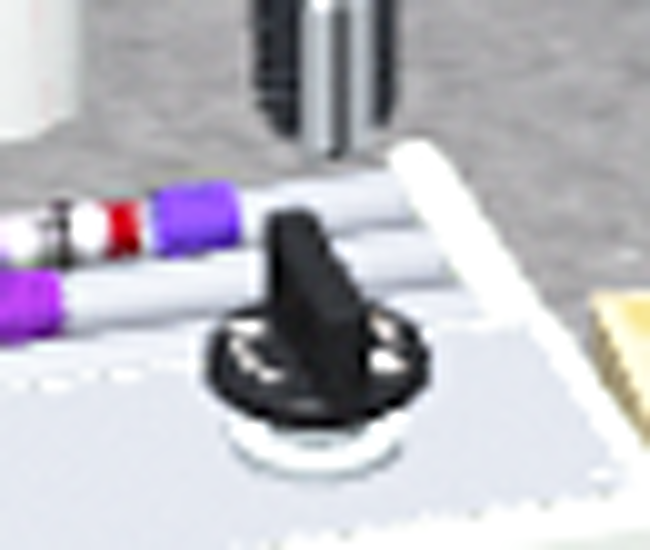

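Request:
{"op": "step_arm", "data": {
  "rows": [
    [[0,0,0],[-2,10,-2],1],
    [[0,0,0],[-2,18,-2],1],
    [[0,0,0],[-2,25,-2],1],
    [[0,0,0],[-2,28,-2],1],
    [[0,0,0],[-2,30,-2],1],
    [[0,0,0],[-2,32,-2],1],
    [[0,0,0],[-2,34,-2],1],
    [[0,0,0],[-2,35,-2],1],
    [[0,0,0],[-2,36,-2],1],
    [[0,0,0],[-2,36,-2],1]
  ]
}}

```text
time: 2.7
eef_pos: [0.5401, -0.0037, 0.0991]
tcp_rot: [0.571, 0.417, -0.417, -0.571]
contact_force: [-0.2, 0.1, -0.7]
opening: 0.003
```

```bash
python3 go.py 0 -50 98
```

```text
t 2.7 mix [  0.8 -50.6] z 99.1 jaw 72.3 tilt [-1.e-04 -1.e+00  0.e+00] F [-0.15  0.11 -0.72] op 0.0
shift [0.6 1.1 0.8]
```

Request:
{"op": "step_arm", "data": {
  "rows": [
    [[0,0,0],[0,1,0],1],
    [[0,0,0],[0,1.5,0],1],
    [[0,0,0],[0,2,0],1],
    [[0,0,0],[0,2,0],1]
  ]
}}

```text
time: 3.03
eef_pos: [0.5404, -0.0037, 0.098]
tcp_rot: [0.571, 0.417, -0.417, -0.571]
contact_force: [-1.1, -0.6, 3.8]
opening: 0.001
```

```bash
python3 go.py 0 -50 98;python3 look.py 2;python3 - <<'E'
from h import *
a=cv2.imread('pics/s2.png')[180:235,295:360];cv2.imwrite('pics/d2.png',cv2.resize(a,None,fx=10,fy=10,interpolation=2))
E
```

```text
t 3.03 mix [  1.1 -50.5] z 98.0 jaw 72.3 tilt [-1.e-04 -1.e+00 -4.e-04] F [-1.06 -0.59  3.84] op 0.0
shift [0.6 0.  1.1]
```

View pics/d2.png

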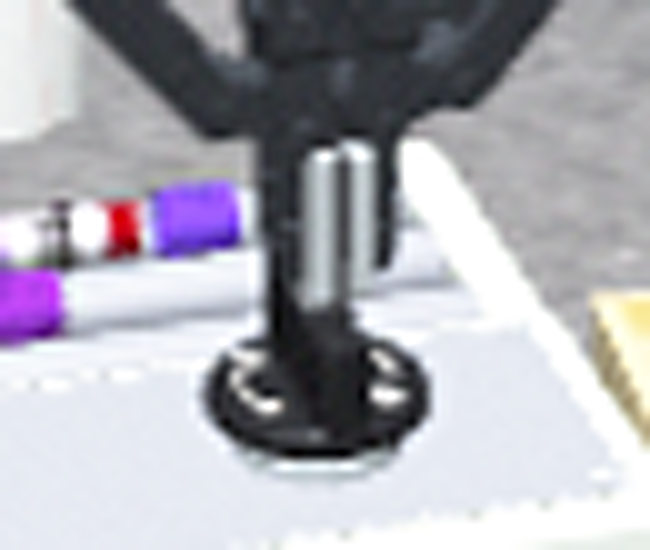

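Request:
{"op": "step_arm", "data": {
  "rows": [
    [[0,0,0],[0,-7,0],1],
    [[0,0,0],[0,-14,0],1],
    [[0,0,0],[0,-20,0],1],
    [[0,0,0],[-12,-20,12],1],
    [[0,0,0],[-24,-20,24],1],
    [[0,0,0],[-30,-20,29],1],
    [[0,0,0],[-30,-20,29],1]
  ]
}}

```text
time: 3.72
eef_pos: [0.5025, -0.0238, 0.1174]
tcp_rot: [-0.571, -0.417, 0.417, 0.571]
contact_force: [0.8, 1.0, -0.6]
opening: 0.003
```

```bash
python3 go.py -28 -80 89;python3 look.py 3
```

```text
t 3.72 mix [-28.8 -81.3] z 117.4 jaw 72.24 tilt [-1.e-04 -1.e+00  1.e-04] F [ 0.82  1.02 -0.57] op 0.0
shift [ 1.3 28.4 -0.8]
```

View pics/c3.png

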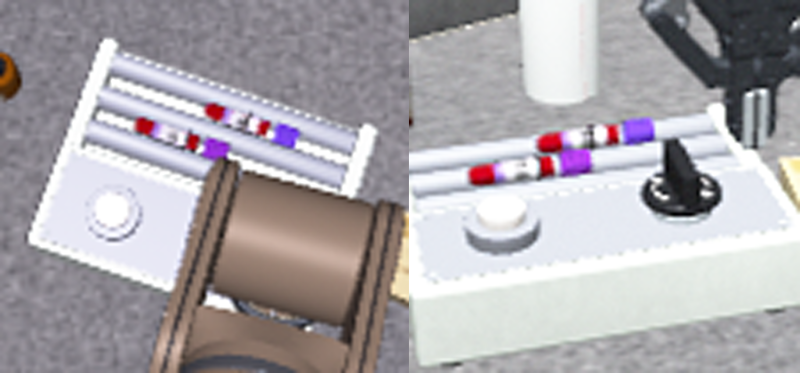

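Request:
{"op": "step_arm", "data": {
  "rows": [
    [[0,0,0],[0,10,0],1],
    [[0,0,0],[0,20,0],1],
    [[0,0,0],[0,28,0],1],
    [[0,0,0],[2,28,0],1],
    [[0,0,0],[5,28,0],1],
    [[0,0,0],[8,28,0],1],
    [[0,0,0],[8,28,0],1]
  ]
}}

```text
time: 4.4
eef_pos: [0.5064, -0.0152, 0.0896]
tcp_rot: [0.571, 0.417, -0.417, -0.571]
contact_force: [0.4, -0.1, -0.5]
opening: 0.005
```

```bash
python3 go.py -28 -72 89;python3 look.py 4
```

```text
t 4.4 mix [-27.8 -72. ] z 89.6 jaw 72.34 tilt [ 2.e-04 -1.e+00 -6.e-04] F [ 0.41 -0.09 -0.52] op 0.01
shift [0.  0.6 0.2]
```

View pics/c4.png

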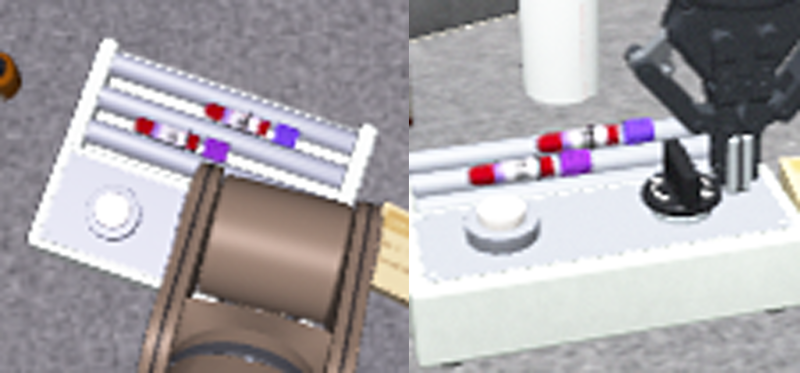

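Request:
{"op": "step_arm", "data": {
  "rows": [
    [[0,0,0],[2,0,0],1],
    [[0,0,0],[4,0,0],1],
    [[0,0,0],[6,0,0],1],
    [[0,0,0],[8,0,0],1],
    [[0,0,0],[10,0,0],1],
    [[0,0,0],[12,0,0],1]
  ]
}}

```text
time: 5.0
eef_pos: [0.5092, -0.0045, 0.0895]
tcp_rot: [0.571, 0.417, -0.418, -0.571]
contact_force: [-3.8, -2.8, 3.2]
opening: 0.001
```

```bash
python3 go.py -28 -60 89;python3 look.py 5
```

```text
t 5.0 mix [-28.4 -61. ] z 89.5 jaw 72.33 tilt [-1.3e-03 -1.0e+00  9.0e-04] F [-3.85 -2.78  3.25] op 0.0
shift [ 0.9  0.5 -0.4]
```

View pics/c5.png

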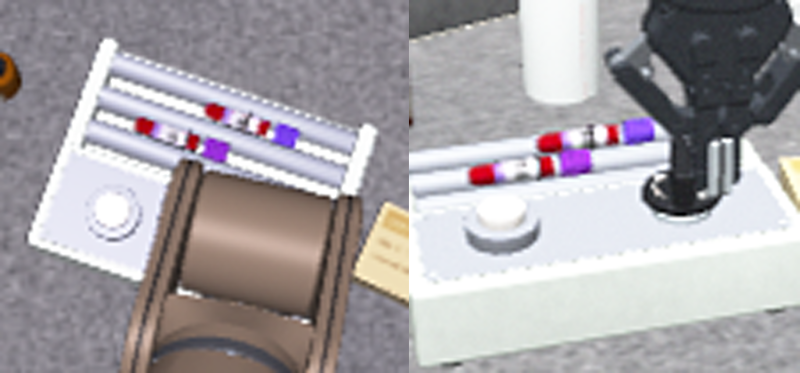

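Request:
{"op": "step_arm", "data": {
  "rows": [
    [[0,0,0],[2,0,0],1],
    [[0,0,0],[3,0,0],1],
    [[0,0,0],[4,0,0],1],
    [[0,0,0],[5,0,0],1],
    [[0,0,0],[6,0,0],1],
    [[0,0,0],[6,0,0],1]
  ]
}}

```text
time: 5.6
eef_pos: [0.5119, 0.0014, 0.0899]
tcp_rot: [0.571, 0.417, -0.417, -0.571]
contact_force: [-2.5, -2.1, 3.6]
opening: -0.001
```

```bash
python3 go.py -28 -60 89;python3 look.py 6;python3 - <<'E'
from h import *
a=cv2.imread('pics/s6.png')[180:235,295:360];cv2.imwrite('pics/d6.png',cv2.resize(a,None,fx=10,fy=10,interpolation=2))
E
```

```text
t 5.6 mix [-27.6 -54.5] z 89.9 jaw 72.3 tilt [ 3.0e-04 -1.0e+00 -1.4e-03] F [-2.5  -2.06  3.58] op -0.0
shift [-5.5  0.9  0.4]
```

View pics/d6.png

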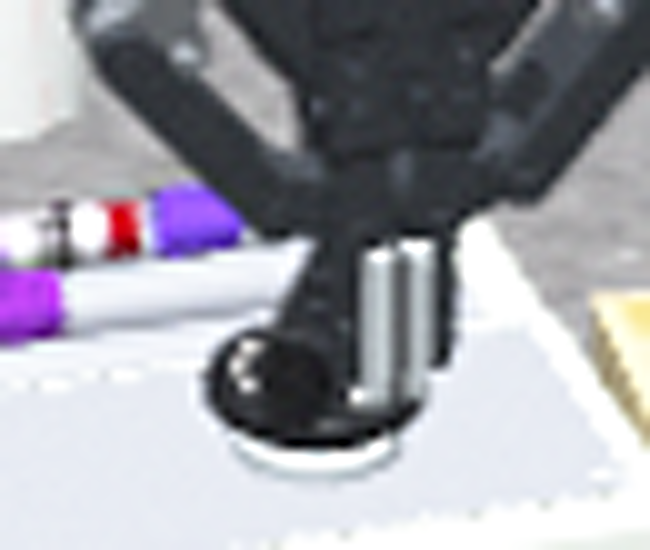

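Request:
{"op": "step_arm", "data": {
  "rows": [
    [[0,0,0],[1,0,0],1],
    [[0,0,0],[2,0,0],1],
    [[0,0,0],[3,0,0],1],
    [[0,0,0],[4,0,0],1],
    [[0,0,0],[4,0,0],1]
  ]
}}

```text
time: 6.12
eef_pos: [0.5117, 0.0058, 0.0884]
tcp_rot: [-0.57, -0.417, 0.418, 0.572]
contact_force: [-2.7, -1.0, -1.0]
opening: 0.001
```

```bash
python3 go.py -28 -60 89;python3 look.py 7;python3 - <<'E'
from h import *
a=cv2.imread('pics/s7.png')[180:235,295:360];cv2.imwrite('pics/d7.png',cv2.resize(a,None,fx=10,fy=10,interpolation=2))
E
```

```text
t 6.12 mix [-29.2 -50.4] z 88.4 jaw 72.31 tilt [ 2.0e-04 -1.0e+00  2.3e-03] F [-2.71 -1.   -0.99] op 0.0
shift [-9.7 -0.6 -1.1]
```

View pics/d7.png

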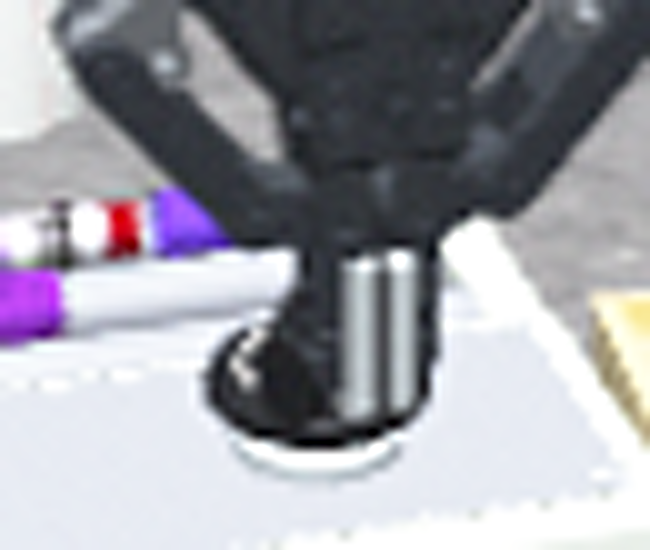

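Request:
{"op": "step_arm", "data": {
  "rows": [
    [[0,0,0],[1,0,1],1],
    [[0,0,0],[2,0,1],1],
    [[0,0,0],[3,0,1],1],
    [[0,0,0],[4,0,1],1],
    [[0,0,0],[4,0,1],1]
  ]
}}

```text
time: 6.63
eef_pos: [0.5134, 0.0093, 0.0898]
tcp_rot: [0.571, 0.417, -0.417, -0.571]
contact_force: [-0.2, -1.6, 0.0]
opening: 0.003
```

```bash
python3 go.py -28 -60 89;python3 look.py 8;python3 - <<'E'
from h import *
a=cv2.imread('pics/s8.png')[180:235,295:360];cv2.imwrite('pics/d8.png',cv2.resize(a,None,fx=10,fy=10,interpolation=2))
E
```

```text
t 6.63 mix [-28.6 -46.5] z 89.8 jaw 72.31 tilt [ 1.0e-04 -1.0e+00 -1.4e-03] F [-0.23 -1.61  0.01] op 0.0
shift [-13.5   0.8  -0.6]
```

View pics/d8.png

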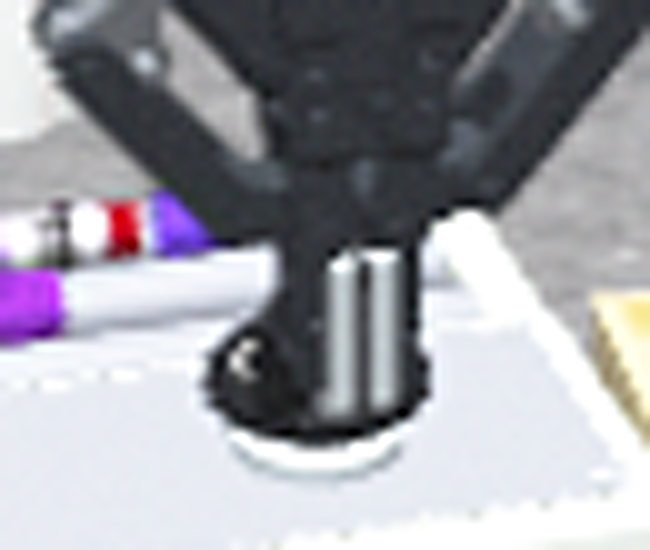

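Request:
{"op": "step_arm", "data": {
  "rows": [
    [[0,0,0],[-3,0,0],1],
    [[0,0,0],[-7,0,0],1],
    [[0,0,0],[-12,0,0],1],
    [[0,0,0],[-18,0,0],1],
    [[0,0,0],[-25,0,0],1],
    [[0,0,0],[-31,0,0],1],
    [[0,0,0],[-33,-12,0],1],
    [[0,0,0],[-33,-25,0],1],
    [[0,0,0],[-33,-35,0],1]
  ]
}}

```text
time: 7.48
eef_pos: [0.5036, -0.0227, 0.1263]
tcp_rot: [0.572, 0.417, -0.416, -0.571]
contact_force: [-0.2, -0.5, 0.7]
opening: -0.001
```

```bash
python3 go.py 0 60 110;python3 look.py 9;python3 - <<'E'
from h import *
a=cv2.imread('pics/s9.png')[180:235,295:360];cv2.imwrite('pics/d9.png',cv2.resize(a,None,fx=10,fy=10,interpolation=2))
a,b=np.load('pics/s0.npy'),np.load('pics/s9.npy')
for u,v in((324,202),(326,205),(328,208),(326,204)):print(u,v,w('scene',u,v,a[v,u]).round(4),w('scene',u,v,b[v,u]).round(4))
E
```

```text
t 7.48 mix [-28.1 -80. ] z 126.3 jaw 72.25 tilt [ 3.0e-04 -1.0e+00 -2.3e-03] F [-0.16 -0.51  0.67] op -0.0
shift [139.9  16.4 -28.7]
324 202 [ 0.5566 -0.0061  0.1048] [ 0.6419 -0.0624  0.0492]
326 205 [ 0.541  -0.0008  0.1063] [ 0.554  -0.0095  0.0976]
328 208 [0.528  0.0028 0.1063] [ 0.6133 -0.0549  0.0482]
326 204 [ 0.5456 -0.0039  0.1056] [ 0.6211 -0.0544  0.0556]
```

View pics/d9.png

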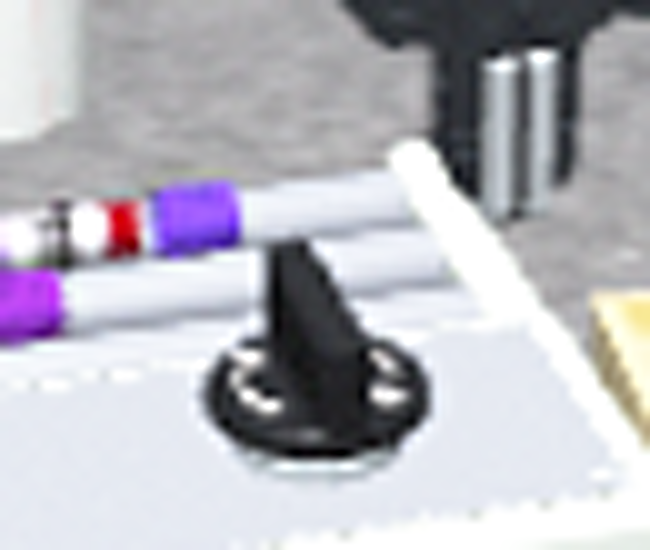

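Run:
```python
from h import *
o=[]
for k in '678':
    a=cv2.imread(f'pics/s{k}.png')[195:232,308:345]; a=np.clip((a/255.)**.45*255,0,255).astype(np.uint8)
    o.append(cv2.resize(a,(266,266),interpolation=2))
cv2.imwrite('pics/e.png',np.hstack(o))
# height map in mixer frame from depth, scene
c,s_=np.cos(YAW),np.sin(YAW)
for k in '0 3 6 7 8 9'.split():
    b=np.load(f'pics/s{k}.npy'); P=[]
    for v in range(195,232):
        for u in range(308,345):
            if b[v,u]>0:
                q=w('scene',u,v,b[v,u]); m=np.array([[c,s_],[-s_,c]])@(q[:2]-C)*1e3; P.append([u,v,*m,q[2]*1e3])
    P=np.array(P)
    m=(np.hypot(P[:,2],P[:,3]+50)<21)&(P[:,3]>-45)&(P[:,4]>70)&(P[:,4]<87)
    print(k,m.sum(),np.median(P[m,4]).round(1) if m.any() else '')
    if k in '78':
        m=(np.hypot(P[:,2],P[:,3]+50)<30)&(P[:,4]>86)&(P[:,4]<112)
        print(P[m][:, [0,1,2,3,4]].round(0).astype(int)[::4].tolist())
```

```text
0 49 83.5
3 62 75.8Traceback (most recent call last):
  File "<stdin>", line 14, in <module>
  File "h.py", line 6, in w
    c=viewer.calibration(n);K,R,t=map(np.array,(c['K'],c['R'],c['t']))
ValueError: time passes only in moves, steps and waits
```

View pics/e.png

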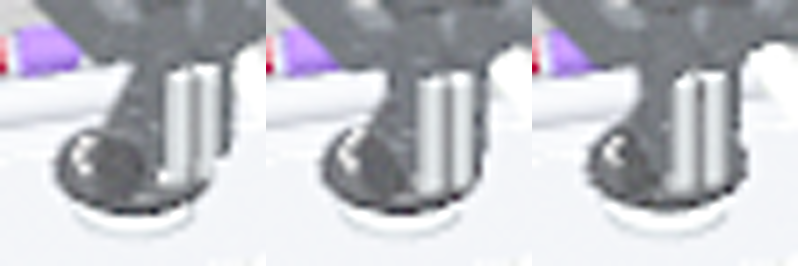

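```bash
cat > hm.py <<'E'
from h import *
import sys
def pts(k,x0=300,x1=350,y0=185,y1=235):
    c=viewer.calibration('scene');K,R,t=map(np.array,(c['K'],c['R'],c['t']))
    b=np.load(f'pics/s{k}.npy');v,u=np.mgrid[y0:y1,x0:x1];z=b[y0:y1,x0:x1]
    Q=(np.stack([(u-K[0,2])/K[0,0]*z,(v-K[1,2])/K[1,1]*z,z],-1)-t)@R
    cc,s=np.cos(YAW),np.sin(YAW);d=Q[...,:2]-C
    return u,v,(d[...,0]*cc+d[...,1]*s)*1e3,(-d[...,0]*s+d[...,1]*cc)*1e3,Q[...,2]*1e3
def disc(k):
    u,v,x,y,z=pts(k);m=(np.hypot(x,y+50)<22)&(y>-45)&(z>70)&(z<87)
    return m.sum(),np.median(z[m]).round(1)
if __name__=='__main__':
    for k in sys.argv[1:]:print(k,disc(k))
E
python3 hm.py 0 3 6 7 8 9
python3 - <<'E'
from hm import *
for k in '678':
    u,v,x,y,z=pts(k);m=(np.hypot(x,y+50)<32)&(z>87)&(z<125)
    print(k);print(np.c_[u[m],v[m],x[m],y[m],z[m]].round(0).astype(int)[::5].tolist())
E
```

```text
0 (np.int64(56), np.float64(83.6))
3 (np.int64(74), np.float64(75.8))
6 (np.int64(25), np.float64(78.1))
7 (np.int64(23), np.float64(78.6))
8 (np.int64(21), np.float64(79.6))
9 (np.int64(74), np.float64(76.1))
6
[[326, 204, -24, -41, 123], [324, 207, 3, -44, 101], [326, 208, -27, -40, 115], [323, 210, -10, -38, 101], [323, 211, -14, -37, 101], [323, 212, -15, -37, 100], [323, 213, -18, -36, 99], [322, 214, -18, -34, 97], [321, 215, -16, -32, 94], [326, 215, -21, -42, 95], [325, 216, -22, -39, 94], [324, 217, -18, -38, 89], [323, 218, -21, -35, 89], [323, 219, -24, -34, 88]]
7
[[324, 205, -26, -36, 122], [324, 209, -26, -36, 113], [324, 211, -26, -36, 108], [321, 213, -17, -32, 99], [322, 214, -20, -33, 98], [323, 215, -20, -35, 96], [324, 216, -21, -37, 93], [325, 217, -21, -39, 91], [328, 220, -30, -43, 88]]
8
[[322, 205, -23, -33, 121], [322, 209, -24, -32, 112], [320, 212, -15, -30, 100], [322, 213, -24, -32, 103], [320, 215, -16, -30, 94], [322, 216, -19, -34, 93], [323, 217, -18, -36, 90], [324, 218, -19, -38, 87]]
```

Request:
{"op": "step_arm", "data": {
  "rows": [
    [[0,0,0],[0,12,-2],1],
    [[0,0,0],[0,24,-2],1],
    [[0,0,0],[0,36,-2],1],
    [[0,0,0],[4,37,-2],1],
    [[0,0,0],[8,37,-2],1],
    [[0,0,0],[12,37,-2],1],
    [[0,0,0],[16,37,-2],1],
    [[0,0,0],[20,37,-2],1],
    [[0,0,0],[24,37,-2],1],
    [[0,0,0],[28,37,-2],1]
  ]
}}

```text
time: 8.42
eef_pos: [0.5139, 0.0042, 0.088]
tcp_rot: [0.571, 0.418, -0.417, -0.57]
contact_force: [-0.3, -0.5, 0.8]
opening: 0.0
```

```bash
python3 go.py -26 -40 89;python3 look.py 10;python3 hm.py 10
```

```text
t 8.42 mix [-26.6 -51.2] z 88.0 jaw 72.31 tilt [ 0.     -1.     -0.0019] F [-0.28 -0.48  0.8 ] op 0.0
shift [11.2 -1.  -0.6]
10 (np.int64(20), np.float64(79.9))
```

Request:
{"op": "step_arm", "data": {
  "rows": [
    [[0,0,0],[2,-1,0],1],
    [[0,0,0],[4,-1,0],1],
    [[0,0,0],[6,-1,0],1],
    [[0,0,0],[8,-1,0],1],
    [[0,0,0],[8,-1,0],1]
  ]
}}

```text
time: 8.93
eef_pos: [0.5156, 0.0118, 0.0882]
tcp_rot: [-0.571, -0.417, 0.417, 0.571]
contact_force: [-1.2, -1.0, -0.3]
opening: 0.004
```

```bash
python3 go.py -26 -40 89;python3 look.py 11;python3 hm.py 11
```

```text
t 8.93 mix [-27.3 -43.4] z 88.2 jaw 72.31 tilt [-1.e-04 -1.e+00  1.e-04] F [-1.21 -1.01 -0.26] op 0.0
shift [ 3.4 -0.8 -1.3]
11 (np.int64(3), np.float64(83.1))
```

View pics/c11.png

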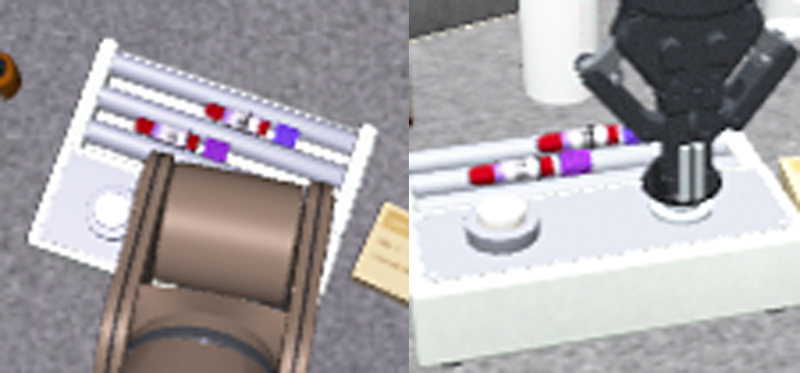

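Request:
{"op": "step_arm", "data": {
  "rows": [
    [[0,0,0],[-4,0,0],1],
    [[0,0,0],[-9,0,0],1],
    [[0,0,0],[-15,0,0],1],
    [[0,0,0],[-22,0,0],1],
    [[0,0,0],[-30,0,0],1],
    [[0,0,0],[-38,0,0],1],
    [[0,0,0],[-38,-12,0],1],
    [[0,0,0],[-38,-25,0],1],
    [[0,0,0],[-38,-37,0],1],
    [[0,0,0],[-38,-45,0],1]
  ]
}}

```text
time: 9.87
eef_pos: [0.5054, -0.025, 0.136]
tcp_rot: [0.572, 0.418, -0.416, -0.57]
contact_force: [1.2, 0.3, 0.7]
opening: -0.0
```

```bash
python3 go.py 0 60 110;python3 look.py 12;python3 hm.py 12
```

```text
t 9.87 mix [-25.6 -81.7] z 136.0 jaw 72.28 tilt [ 4.0e-04 -1.0e+00 -3.9e-03] F [1.24 0.34 0.68] op -0.0
shift [141.5  26.1 -26.2]
12 (np.int64(52), np.float64(83.5))
```

View pics/c12.png

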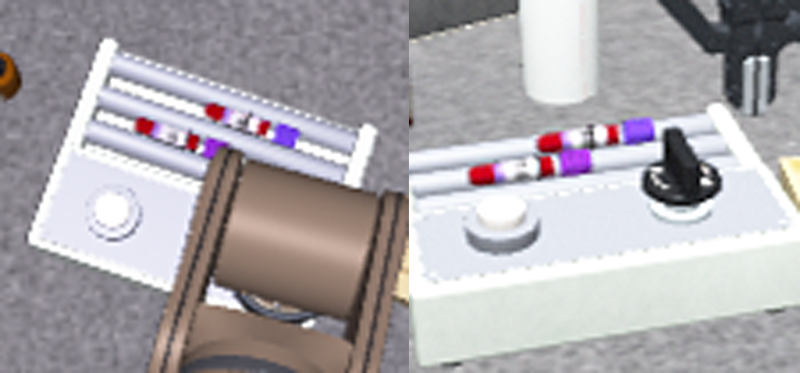

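Request:
{"op": "step_arm", "data": {
  "rows": [
    [[0,0,0],[25,0,-5],1],
    [[0,0,0],[53,0,-10],1],
    [[0,0,0],[81,0,-15],1],
    [[0,0,0],[109,0,-20],1],
    [[0,0,0],[132,0,-25],1],
    [[0,0,0],[141,10,-26],1],
    [[0,0,0],[141,26,-26],1],
    [[0,0,0],[141,40,-26],1],
    [[0,0,0],[141,48,-26],1],
    [[0,0,0],[141,48,-26],1]
  ]
}}

```text
time: 10.8
eef_pos: [0.5694, 0.1014, 0.0821]
tcp_rot: [-0.57, -0.415, 0.419, 0.572]
contact_force: [0.7, 0.4, -0.3]
opening: 0.001
```

```bash
python3 go.py 0 60 76;python3 look.py 13; python3 -c "
from h import *
R,p,s=rel();print(px('scene',p))"
```

```text
t 10.8 mix [-3.8 58.4] z 82.1 jaw 72.29 tilt [-0.0019 -1.      0.0054] F [ 0.7   0.41 -0.26] op 0.0
shift [ 1.6  6.  -3.9]
[276.95396147 221.36568541]
```

View pics/c13.png

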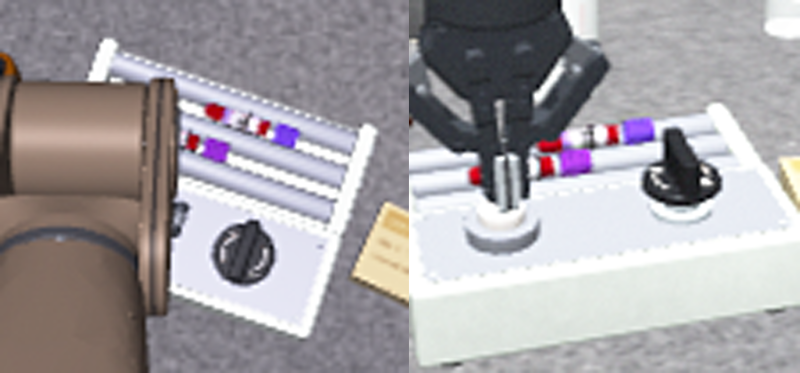

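Request:
{"op": "step_arm", "data": {
  "rows": [
    [[0,0,0],[1,0,-2],1],
    [[0,0,0],[1,2,-2],1],
    [[0,0,0],[1,4,-2],1],
    [[0,0,0],[1,5,-2],1],
    [[0,0,0],[1,6,-2],1],
    [[0,0,0],[1,7,-2],1],
    [[0,0,0],[1,7,-2],1]
  ]
}}

```text
time: 11.48
eef_pos: [0.5743, 0.1021, 0.0787]
tcp_rot: [0.571, 0.417, -0.417, -0.571]
contact_force: [0.0, -1.0, 3.2]
opening: -0.003
```

```bash
python3 go.py 0 60 76
```

```text
t 11.48 mix [ 0.6 60.5] z 78.7 jaw 72.31 tilt [ 1.e-04 -1.e+00 -9.e-04] F [ 0.02 -1.04  3.18] op -0.0
shift [-0.5  2.7  0.6]
```

Request:
{"op": "step_arm", "data": {
  "rows": [
    [[0,0,0],[0,1,0],1],
    [[0,0,0],[0,2,0],1],
    [[0,0,0],[0,3,0],1],
    [[0,0,0],[0,4,0],1],
    [[0,0,0],[0,4,0],1]
  ]
}}

```text
time: 11.9
eef_pos: [0.5743, 0.1021, 0.076]
tcp_rot: [0.571, 0.417, -0.417, -0.571]
contact_force: [-3.0, -1.2, 9.9]
opening: 0.002
```

```bash
python3 go.py 0 60 76; python3 look.py 14
```

```text
t 11.9 mix [ 0.7 60.5] z 76.0 jaw 72.32 tilt [-4.e-04 -1.e+00 -2.e-04] F [-3.05 -1.23  9.88] op 0.0
shift [-0.5 -0.   0.7]
```

View pics/c14.png

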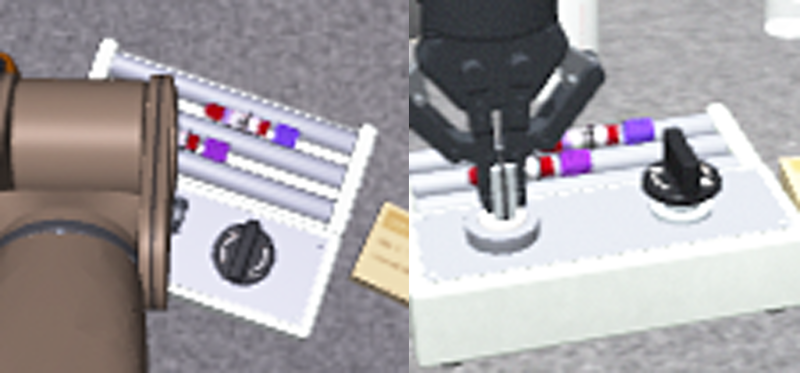

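Fully down: z is 76.0 and the force has risen to 9.9 N on the stop. Now I'll lift off.

Request:
{"op": "step_arm", "data": {
  "rows": [
    [[0,0,0],[0,2,0],1],
    [[0,0,0],[0,-3,0],1],
    [[0,0,0],[0,-10,0],1],
    [[0,0,0],[0,-20,0],1],
    [[0,0,0],[0,-35,0],1],
    [[0,0,0],[0,-55,0],1],
    [[0,0,0],[0,-75,0],1],
    [[0,0,0],[0,-95,0],1],
    [[0,0,0],[0,-105,0],1],
    [[0,0,0],[0,-105,0],1]
  ]
}}

```text
time: 12.83
eef_pos: [0.5754, 0.1024, 0.1824]
tcp_rot: [0.572, 0.419, -0.416, -0.57]
contact_force: [-0.2, 0.5, 0.7]
opening: -0.0
```

```bash
python3 go.py 0 60 76; python3 look.py 15; python3 hm.py 15
python3 - <<'E'
from hm import *
for k in('0','15'):
    u,v,x,y,z=pts(k,255,300,200,250);m=(np.hypot(x,y-60)<10)&(z>70);print(k,m.sum(),np.median(z[m]))
cv2.imwrite('pics/x.png',np.hstack([cv2.imread('pics/s0.png')[170:290,180:420],cv2.imread('pics/s15.png')[170:290,180:420]]))
E
```

```text
t 12.83 mix [ 1.6 61.1] z 182.4 jaw 72.31 tilt [ 0.0018 -1.     -0.005 ] F [-0.17  0.47  0.72] op -0.0
shift [ -1.3 106.3   2.2]
15 (np.int64(54), np.float64(83.6))
0 43 80.21997978702298
15 41 80.09883075866634
```

View pics/x.png

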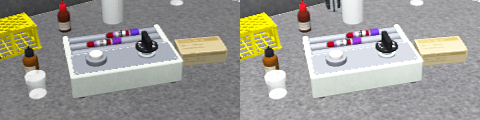

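The two pictures match: bystanders have not moved, and both buttons are up.

```bash
python3 -c "
from plant import ctrl
print(ctrl.sign_off())"
```

```text
the job is handed in; nothing more can be done
None
```

I did the stop check in the order asked and handed it in at about 12.9 s, with the arm clear of everything.

- **Stop pressed in:** With the shut fingertips I pressed the black button in. It held at 98.0 mm with 3.8 N, and stayed latched after I lifted off (disc face measured at 75.8 mm).
- **Bar turned clockwise:** The first push did not go far enough. The disc rose only about 4 mm and went back in when I backed off. The second push went further and the button sprang out (disc face 83.5 mm, against 83.6 mm at the start). The bar turned back to rest.
- **Restart pressed:** Only after that did I press the restart button. It was fully down at 76.0 mm, where the force rose to 9.9 N, and it came back up (80.1 mm after, 80.2 mm before).
- **Last checks:** The final camera pictures show both buttons out. The jar, oil bottle, carton and tubes look unmoved compared with the first picture, judged by eye. None of the checks disagreed. The highest contact force I read was about 10 N.

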